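# Clear the roast meter and show it the check plate

## Robot

A 6-joint arm with a two-finger parallel gripper is mounted at the origin on the work surface. World frame = base frame: x ahead of the robot, y to its left, z up, the work surface at z = 0. Lengths are in mm, angles in degrees, forces in N, time in s.
With the tool pointing down it reaches from about 350 to 975 mm from the base axis. Payload 17.4 kg.
Tool frame: the origin (TCP) lies midway between the tips of the shut fingers; the grasp point (between the pads) lies r.hold_point_z behind it (r.hold_point_z is the distance from the TCP to the grasp point, in mm); z points along the fingers, y is the direction in which the jaws open and shut (so a half turn about z gives the same grasp; the last joint's range is limited). The gripper opens to 85 mm and grips with 20 to 120 N. Pads are 22 mm wide; open, the fingers measure 114 mm over their backs; the gripper's body (76 mm by 85 mm) begins 54 mm behind the grasp point. The pads swing forward as they close: fully open they stand 13 mm farther back than shut.
Start: joints at [68.996, 6.646, 82.598, -0, 90.757, -2.166], TCP at [217.971, 638.844, 231.303] pointing down, gripper open.
Joint ranges: [-162.19, 162.19], [-47.58, 125.68], [4.15, 143.07], [-65.23, 245.23], [0.69, 171.88], [-170.13, 170.13]. Speed limits (degrees/s): [108.29, 108.29, 127.2, 180, 180, 180].

## Interface

Orientations are given as [roll, pitch, yaw] about the fixed x, y, z axes, in that order (R = Rz(yaw) Ry(pitch) Rx(roll)).
In Python, from plant import r gives the robot as it stands. The module is installed in compiled form; this text tells all that it offers.
- The arm moves only by the shell command python3 -m jog 'ROWS' [FORCE]. ROWS is JSON, a list of rows, each an object with "linear": the shift along the tool's x, y, z in mm, a list of three; "yaw": the turn about the tool's z in rad; "grip": the opening, from 0 (shut) to 1 (fully open). A call has 1 to 20 rows; each row is the pose to reach, as a shift and turn from the pose commanded when the call began, along the tool's axes at that moment; what a row does not reach only later rows make up. A row lasts 1/12 s, in which the tool goes at most 41.7 mm and 7.16 degrees, less where a joint would pass 70% of its speed; a pose out of reach is approached as far as the arm can. A call with a gripper value outside its range is refused whole. The fingers move at their own pace and stop on an object; FORCE is the grip in N (left out, the last holds). Time passes only in rows, so rows that repeat a pose let the fingers close. It gives the time, the measured TCP pose, the force and the opening at its end, in the units of the state.
- r.read_state(): the state, without advancing time (a new reading comes with each control period).
- r.grab_frame(name): name is "scene" or "top"; returns the picture (480x640x3 uint8, red, green, blue); there is no depth.
- r.camera_info(name): a dict with "fov_y" (degrees; the focal length in pixels is half the picture's height over the tangent of half this angle, whatever the lens; pixels are square), "cx", "cy" (the principal point, pixels), "R" (3x3) and "t" (3): a world point X has camera coordinates R X + t. Camera axes: x right, y down, z forward; pixel columns grow to the right and rows downward; lengths in mm; the calibration is good to about 2 mm. A picture is of the moment at which its call begins. camera_info takes no time and is no camera call.
- r.hand_in(): hands the job in, once; it reports no verdict.
The state is a dict: "clock": time; "joints": joint angles; "dq": joint speeds; "effort": joint torques, N m; "tool_pos": TCP position; "orientation": TCP orientation; "contact_force": force on the tool from outside, world axes, zero at the start; "ft_torque": the same for the moment, N m; "width": finger opening in mm.
Only numpy, scipy, OpenCV 4.12 (cv2) and the standard library are available. Lean on these libraries where they do the work, as an engineer would, in place of code of your own. Each camera call takes 0.05 s, during which the arm holds its last target. There are 200 camera calls.

## Task

First move the cup that stands in front of the roast colour meter into the empty place midway between the two matching cups, in line with them, and let go of it standing upright. Then take the glass check plate from its stand by its clear part, find its frosted, labelled end by the notched corner, and finish while holding it still in the gripper with the uncovered label turned up and squarely facing the meter's sloping reading window, centred in front of it about 10 cm away. Do not knock the plate or the cup against the meter, do not tip the cup over, and leave everything else where it is.

Things in the scene. Friction and masses are not known exactly. Their poses are not given: they have to be found in the camera images.
- cup_center (a point): the cup to move: plain white handleless cup, 60 mm wide at the rim and narrower at the foot, 70 mm high, wall 4 mm, 0.13 to 0.24 kg, standing open end up on the table in front of the meter, on the robot side of its reading window. This point is on its axis, half-way up (35 mm above its foot); z up. It can be gripped across its outside
- cup_near_center (a point): near reference cup, the same kind of plain white cup (60 mm wide at the rim and narrower at the foot, 70 mm high, wall 4 mm), standing nearer the robot on one side of the table (left or right). Point on its axis, half-way up. Its +y axis points at the far reference cup
- cup_far_center (a point): far reference cup, the same kind (60 mm wide at the rim and narrower at the foot, 70 mm high, wall 4 mm), 230 mm (centre to centre) beyond the near one, with an empty place between the two. Point on its axis, half-way up
- plate_center (a point): middle of the glass check plate, 110 long (x) x 8 thick (y) x 60 high (z) mm, 0.13 kg, upright on a long edge in the stand's slot, turned any way about the vertical. The last 30 mm at its +x end are frosted white; that end's upper corner (+x, +z) has a 10 x 10 mm notch. The other 80 mm are clear glass, to hold it by. Label on the +y face: with it facing you, the notch is top LEFT
- label (a point): centre of the paper label with bars (24 x 34 mm) on one face (+y) of the plate's frosted end; the other face of that end is bare. It lies 39 mm along +x, 4 mm along +y and 3 mm down (-z) from plate_center; same axes, +y points straight out of the label
- stand: fixed black plate stand, 120 (x) x 60 (y) mm, origin at the middle of its underside on the table; slot along its x, 11 wide, its floor 8 mm and its rails' top 24 mm above the table (so the plate's top edge is at 68 mm and its upper 44 mm are free). On the other side of the table from the reference cups. The plate comes out straight up
- window (a point): centre of the round reading window (36 mm) on the underside of the fixed meter's sloping black head (70 x 70, 50 thick), 185 mm up. +z points into the head; it looks along -z, 45 degrees down and towards the robot; y is level. The meter's grey cabinet, 200 deep x 180 wide x 212 high, is behind: its front is 90 mm horizontally beyond this point
- tamper: bystander, leave alone: small steel hand tamper, 36 wide and 36 high (mm); origin at its underside
There are look-alikes about, which are no part of the job. Leave any purple look-alike of the part that bears plate_center alone.

How it is judged (in metres and radians):
On the way:
1. the cup stands released midway between the two matching cups, in line with them (x of cup_center in the frame of cup_near_center between -0.02 and 0.02 m and y of cup_center in the frame of cup_near_center between 0.095 and 0.135 m and height (world z) of cup_center below 0.042 m and angle between cup_center's own z axis and vertical below 0.12 rad and contact force between the fingers and cup below 0.1 N and linear speed of cup below 0.03 m/s), for 0.2 s.
At the end, for the whole second after the job is handed in: Cup upright, released, within 20 mm of midway between the matching cups, along and across; plate held still in the fingers, touching neither cup nor meter; label up, uncovered (grasp over 26 mm from its centre), 60-140 mm from the window, within 30 mm of its axis, square within 0.3 rad (all of step 1 and x of label in the frame of window between -0.03 and 0.03 m and y of label in the frame of window between -0.03 and 0.03 m and z of label in the frame of window between -0.14 and -0.06 m and angle between the y axis of label and the z axis of window, either way round below 0.3 rad and angle between label's own y axis and vertical below 1.2 rad and distance between the grasp point and label above 0.026 m and contact force between the fingers and plate above 1 N and contact force between plate and cup below 0.1 N and contact force between plate and meter below 0.1 N and linear speed of plate below 0.03 m/s and angular speed of plate below 0.25 rad/s); the arm keeps its last pose, push and grip.
It fails at once if a reference cup was moved (over 15 mm) or tipped (distance of any of cup_near_center, cup_far_center from where it was at the start of the episode above 0.015 m).
It fails at once if the cup was tipped over (angle between cup_center's own z axis and vertical above 0.8 rad).
It fails at once if the plate or the cup was knocked against the meter (over 2 N) (contact force between any of plate, cup and meter above 2 N).
It fails at once if a bystander was moved over 25 mm (distance of any of spoon, tamper, mug_left, mug_right, tray_left, tray_right, jar, scale from where it was at the start of the episode above 0.025 m).
It also fails if it takes over 58 s, if anything falls off the work surface, if the arm or the gripper's body presses on something with over 40 N, if the wrist force passes 120 N, or if a joint passes its speed limit or range.

## Working session

There is one attempt and no reset: what is moved stays moved. The work goes in short steps, Python scripts to look and compute and a shell command to move; the robot and the scene stay as the last step left them, time stands still between calls to the robot, and variables do not carry over. Pictures are saved under pics/ and viewed, about 8 in all and at most 12, crops included, and the job is handed in when it is done.

```bash
mkdir -p pics; python3 - <<'E'
from plant import r
import cv2
for n in("scene","top"):
    cv2.imwrite(f"pics/{n}0.png",r.grab_frame(n)[:,:,::-1]); print(n,r.camera_info(n))
print(r.read_state(),r.hold_point_z)
E
```

```text
scene {'fov_y': 42.11604365312298, 'cx': 315.64549921507023, 'cy': 237.54173518078557, 'R': array([[ 0.06026327,  0.99817998, -0.00224915],
       [ 0.76275939, -0.04750339, -0.6449353 ],
       [-0.64386835,  0.03715035, -0.76423387]]), 't': array([ -61.62040492, -301.97687316, 1624.90622843])}
top {'fov_y': 42.66074978559792, 'cx': 319.10752923356625, 'cy': 235.7285825839583, 'R': array([[-0.0204394 , -0.99969832,  0.01361977],
       [-0.99634161,  0.01923635, -0.08326684],
       [ 0.08297973, -0.01527187, -0.99643421]]), 't': array([  24.30972669,  521.45338   , 1243.76887192])}
{'clock': 0.1, 'joints': array([ 6.89947494e+01,  6.67181053e+00,  8.26333191e+01, -4.33361447e-04,
        9.07574522e+01, -2.16574381e+00]), 'dq': array([-0.06833785,  0.04173168, -0.09013072, -0.03798166, -0.08083629,
        0.08399662]), 'effort': array([ 1.90408071e-03, -7.33664274e+01, -6.33791327e+01, -5.59403054e-05,
        5.24480827e-03, -4.41921691e-05]), 'tool_pos': array([217.91397803, 638.66268741, 230.6157134 ]), 'orientation': array([-1.79937446e+02, -1.93197175e-03,  1.61160487e+02]), 'contact_force': array([0.14740528, 1.04824095, 0.20455928]), 'ft_torque': array([ 0.01519558, -0.04027871,  0.01591987]), 'width': 85.33864212704951} 18.700000000000003
```

View pics/scene0.png

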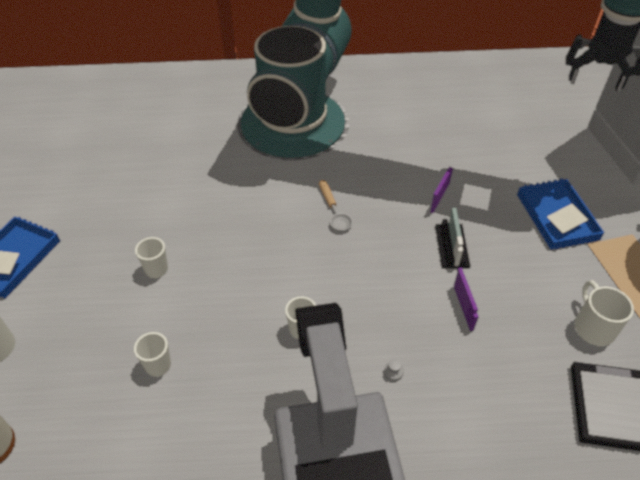

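View pics/top0.png

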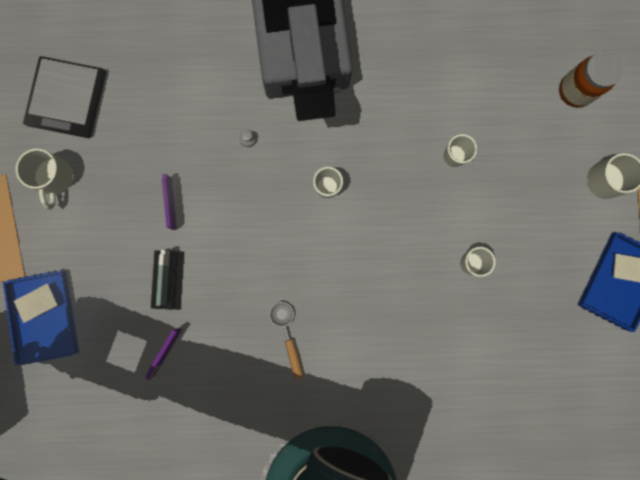

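The robot is at the bottom of the top view and the meter at its top. In the top view I see the cup to move at (328,182), the reference cups at (480,262) near and (461,150) far, the stand with plate at (167,278), and the meter head at (315,100). The scene view looks back toward the robot.

```bash
python3 - <<'E'
import cv2,numpy as np
s=cv2.imread("pics/scene0.png");t=cv2.imread("pics/top0.png")
f=lambda i,x,y,w,h,k:cv2.resize(i[y:y+h,x:x+w],None,fx=k,fy=k,interpolation=cv2.INTER_CUBIC)
a=f(s,425,195,50,75,8)   # 400x600
b=f(t,140,240,50,75,8)
cv2.imwrite("pics/c1.png",np.hstack([a,b]))
c=f(t,255,0,100,130,3);c=c[:390]
d=f(t,305,160,50,50,6);e=f(t,440,130,50,50,6);g=f(t,458,238,50,50,6)
cv2.imwrite("pics/c2.png",np.vstack([np.hstack([d,e]),np.hstack([g,f(t,240,5,120,120,2.5)])]))
E
```

```text
(no output)
```

View pics/c1.png

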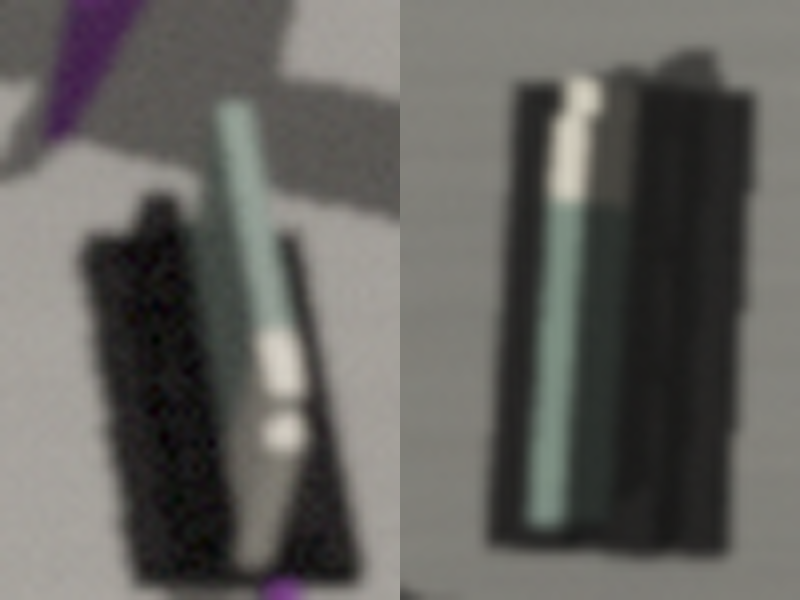

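View pics/c2.png

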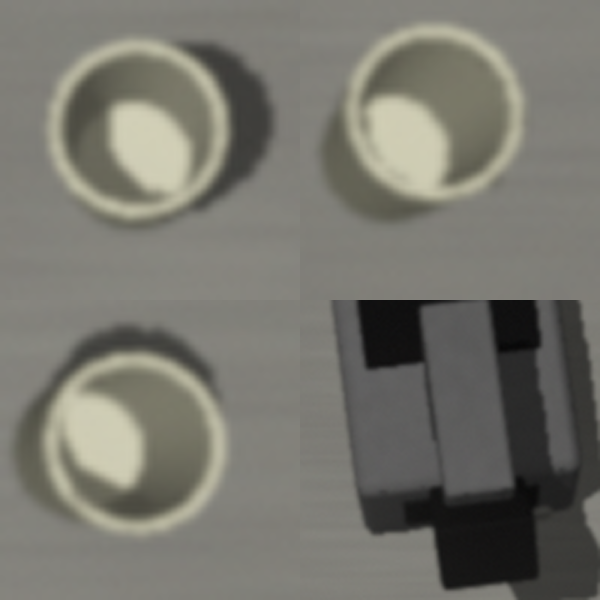

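The plate's frosted, notched end points towards the meter (world +x), so the label is on its world +y face; both cameras see the bare face. Cup rim centres in the top image are about (328,181), (462,148) and (480,261.5).

```bash
cat > h.py <<'E'
import numpy as np,cv2
from plant import r
def cam(n):
    c=r.camera_info(n);f=240/np.tan(np.radians(c['fov_y']/2));return f,c['cx'],c['cy'],np.array(c['R']),np.array(c['t'])
def bp(n,u,v,z):
    f,cx,cy,R,t=cam(n);d=R.T@np.array([(u-cx)/f,(v-cy)/f,1]);C=-R.T@t;return C+d*(z-C[2])/d[2]
def pj(n,X):
    f,cx,cy,R,t=cam(n);p=np.atleast_2d(X)@R.T+t;return np.c_[f*p[:,0]/p[:,2]+cx,f*p[:,1]/p[:,2]+cy]
E
python3 - <<'E'
from h import *
np.set_printoptions(precision=1,suppress=True)
c=bp('top',327.7,181,70);n=bp('top',480.3,261.5,70);fr=bp('top',462.1,148.3,70)
print('cup',c,'near',n,'far',fr,np.linalg.norm(n-fr),'mid',(n+fr)/2,np.degrees(np.arctan2(*(fr-n)[[1,0]])))
# plate, top crop b: origin 140,240 scale 8
q=lambda x,y,z:bp('top',140+x/8-.4,240+y/8-.4,z)
a=q(547,524,68);b=q(569,117,68);k=q(586,80,58);fz=q(565,203,68)
print('plate ends',a,b,k,'frost line',fz,'yaw',np.degrees(np.arctan2(*(fz-a)[[1,0]])),np.linalg.norm(fz-a)); m=a+(fz-a)*55/80;print('plate centre',m)
# scene check: crop origin 425,195; clear end (235,103), frost line (277,330) at z=68
s=lambda x,y,z:bp('scene',425+x/8-.4,195+y/8-.4,z)
a2=s(236,103,68);f2=s(278,332,68);print('scene',a2,f2,np.linalg.norm(a2-f2),a2+(f2-a2)*55/80)
h1=bp('top',298,120,209.7);h2=bp('top',334.8,116,209.7);print('head edge',h1,h2,np.linalg.norm(h1-h2))
mid=(h1+h2)/2;d=(h1-h2)[:2];d/=np.linalg.norm(d);fw=np.array([d[1],-d[0]]);yaw=np.degrees(np.arctan2(fw[1],fw[0]));w=mid[:2]+24.7*fw;print('window',w,yaw)
def draw(im,n,w,yaw):
    th=np.radians(yaw);F=np.array([np.cos(th),np.sin(th),0]);L=np.array([-F[1],F[0],0]);Z=np.array([0,0,1.]);W=np.r_[w,185.]
    u=(Z-F)/2**.5;v=(Z+F)/2**.5
    P=[W+i*35*u+j*35*L+k*50*v for k in(0,1) for i,j in((1,1),(1,-1),(-1,-1),(-1,1))]
    G=np.r_[w,0.];Q=[G+F*(90+200*i)+L*90*j+Z*212*k for k in(0,1) for i,j in((0,1),(0,-1),(1,-1),(1,1))]
    for S,c in((P,(0,255,0)),(Q,(0,200,255))):
        p=pj(n,S)*2.5
        for i in range(4):
            for A,B in((i,(i+1)%4),(i+4,(i+1)%4+4),(i,i+4)):
                cv2.line(im,tuple(int(x) for x in p[A]-off),tuple(int(x) for x in p[B]-off),c,1)
off=np.array([550,0.]);im=cv2.resize(cv2.imread('pics/top0.png'),None,fx=2.5,fy=2.5)[0:380,550:950].copy();im=np.ascontiguousarray(im);draw(im,'top',w,yaw)
o1=im;off=np.array([600,650.]);im=np.ascontiguousarray(cv2.resize(cv2.imread('pics/scene0.png'),None,fx=2.5,fy=2.5)[650:1030,600:1000]);draw(im,'scene',w,yaw);
cv2.imwrite('pics/m.png',np.hstack([cv2.convertScaleAbs(o1,alpha=1.6,beta=20),cv2.convertScaleAbs(im,alpha=1.6,beta=20)]))
E
```

```text
cup [627.   -4.7  70. ] near [ 460.4 -303.4   70. ] far [ 688.6 -276.3   70. ] 229.7151480985344 mid [ 574.5 -289.8   70. ] 6.768093019372535
plate ends [385.8 235.2  68. ] [485.5 229.3  68. ] [495.2 226.6  58. ] frost line [464.3 230.4  68. ] yaw -3.533560105599659 78.66224741616263
plate centre [439.8 231.9  68. ]
scene [389.9 335.3  68. ] [470.  329.7  68. ] 80.3389277886829 [445.  331.5  68. ]
head edge [713.4  50.1 209.7] [719.6 -15.5 209.7] 65.93319310538047
window [741.1  19.6] 5.36956585186816
```

View pics/m.png

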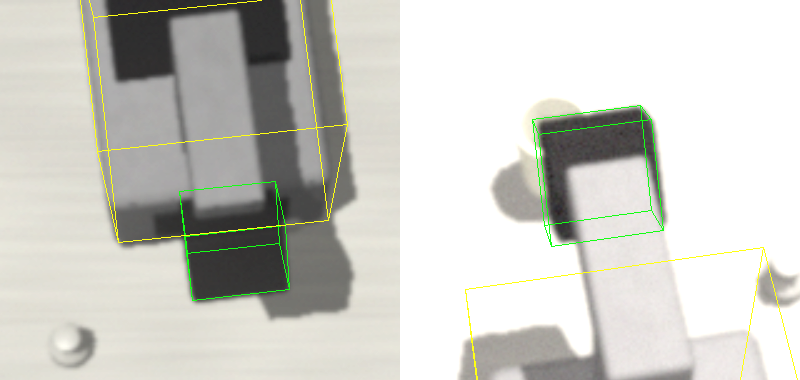

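The wireframe lies on the head and cabinet in both views, so window ≈ (741,20,185), yaw 5.4°. My top-view plate reading wrongly kept the 400 px crop offset. The scene view gives plate centre ≈ (445,331), and the corrected top reading should agree with it. I'll go above the cup first.

```bash
cat >> h.py <<'E'
from scipy.spatial.transform import Rotation as Ro
def go(x,y,z,yaw=None):
    s=r.read_state();R=Ro.from_euler('xyz',s['orientation'],degrees=True).as_matrix()
    d=R.T@(np.array([x,y,z])-s['tool_pos']);w=0 if yaw is None else -np.radians((yaw-s['orientation'][2]+180)%360-180)
    print('linear',np.round(d,1),'yaw',round(w,3))
E
python3 -c "
from h import *
go(627,-4.7,230,180)
q=lambda x,y,z:bp('top',140+(x-400)/8-.4,240+y/8-.4,z)
a=q(547,524,68);f=q(565,203,68);print(a,f,a+(f-a)*55/80,np.degrees(np.arctan2(*(f-a)[[1,0]])))
"
python3 -m jog '[{"linear":[-595,-477,0],"yaw":-0.329,"grip":1},{"linear":[-595,-477,0],"yaw":-0.329,"grip":1},{"linear":[-595,-477,0],"yaw":-0.329,"grip":1},{"linear":[-595,-477,0],"yaw":-0.329,"grip":1},{"linear":[-595,-477,0],"yaw":-0.329,"grip":1},{"linear":[-595,-477,0],"yaw":-0.329,"grip":1},{"linear":[-595,-477,0],"yaw":-0.329,"grip":1},{"linear":[-595,-477,0],"yaw":-0.329,"grip":1},{"linear":[-595,-477,0],"yaw":-0.329,"grip":1},{"linear":[-595,-477,0],"yaw":-0.329,"grip":1},{"linear":[-595,-477,0],"yaw":-0.329,"grip":1},{"linear":[-595,-477,0],"yaw":-0.329,"grip":1},{"linear":[-595,-477,0],"yaw":-0.329,"grip":1},{"linear":[-595,-477,0],"yaw":-0.329,"grip":1},{"linear":[-595,-477,0],"yaw":-0.329,"grip":1},{"linear":[-595,-477,0],"yaw":-0.329,"grip":1},{"linear":[-595,-477,0],"yaw":-0.329,"grip":1},{"linear":[-595,-477,0],"yaw":-0.329,"grip":1},{"linear":[-595,-477,0],"yaw":-0.329,"grip":1},{"linear":[-595,-477,0],"yaw":-0.329,"grip":1}]'
python3 -c "
from h import *
print(r.read_state()['joints']);go(627,-4.7,23,180)"
```

```text
linear [-594.9 -476.8    1.1] yaw -0.329
[387.81573409 332.83159462  68.        ] [466.25289932 328.52222516  68.        ] [441.74128519 329.86890311  68.        ] -3.1446917230578033
clock: 1.77
tool_pos: [628.0, -7.5, 230.2]
orientation: [-180.0, -0.1, 179.8]
contact_force: [0.6, -0.2, 0.1]
width: 85.1
[-3.00398225e+00  8.94571505e-01  8.87327488e+01 -2.16869142e-02
  9.04599152e+01 -9.28320243e+01]
linear [  0.7   2.9 207.2] yaw -0.003
```

```bash
python3 -m jog '[{"linear":[0,0,60],"yaw":0,"grip":1},{"linear":[0,0,120],"yaw":0,"grip":1},{"linear":[0,0,160],"yaw":0,"grip":1},{"linear":[0,0,190],"yaw":0,"grip":1},{"linear":[0,0,207],"yaw":0,"grip":1},{"linear":[0,0,207],"yaw":0,"grip":1},{"linear":[0,0,207],"yaw":0,"grip":1},{"linear":[0,0,207],"yaw":0,"grip":1}]'
python3 -c "
from h import *
go(627,-4.7,23,180)"
```

```text
clock: 2.43
tool_pos: [628.1, -4.3, 27.1]
orientation: [-180.0, 0.1, -180.0]
contact_force: [0.3, 0.5, 1.2]
width: 85.4
linear [ 1.1 -0.4  4.1] yaw 0.001
```

Well placed. Close and lift.

```bash
python3 -m jog '[{"linear":[0,0,2],"yaw":0,"grip":0.5},{"linear":[0,0,2],"yaw":0,"grip":0.5},{"linear":[0,0,2],"yaw":0,"grip":0.4},{"linear":[0,0,2],"yaw":0,"grip":0.4},{"linear":[0,0,2],"yaw":0,"grip":0.4},{"linear":[0,0,2],"yaw":0,"grip":0.4},{"linear":[0,0,2],"yaw":0,"grip":0.4},{"linear":[0,0,2],"yaw":0,"grip":0.4}]' 30
python3 -m jog '[{"linear":[0,0,-30],"yaw":0,"grip":0.4},{"linear":[0,0,-70],"yaw":0,"grip":0.4},{"linear":[0,0,-110],"yaw":0,"grip":0.4},{"linear":[0,0,-110],"yaw":0,"grip":0.4},{"linear":[0,0,-110],"yaw":0,"grip":0.4}]'
python3 -c "
from h import *
go(574.5,-289.8,133,180)"
```

```text
clock: 3.1
tool_pos: [628.3, -4.7, 25.0]
orientation: [180.0, 0.2, -180.0]
contact_force: [-1.2, -0.3, 9.3]
width: 58.9
clock: 3.52
tool_pos: [628.3, -4.8, 136.1]
orientation: [-180.0, 0.3, -180.0]
contact_force: [-0.6, 0.6, -2.7]
width: 58.3
linear [  53.9 -285.     2.9] yaw 0.0
```

```bash
python3 -m jog '[{"linear":[3,-14,0],"yaw":0,"grip":0.4},{"linear":[9,-45,0],"yaw":0,"grip":0.4},{"linear":[15,-80,0],"yaw":0,"grip":0.4},{"linear":[22,-115,0],"yaw":0,"grip":0.4},{"linear":[28,-150,0],"yaw":0,"grip":0.4},{"linear":[35,-185,0],"yaw":0,"grip":0.4},{"linear":[41,-220,0],"yaw":0,"grip":0.4},{"linear":[48,-250,0],"yaw":0,"grip":0.4},{"linear":[52,-273,0],"yaw":0,"grip":0.4},{"linear":[53,-285,0],"yaw":0,"grip":0.4},{"linear":[53,-285,20],"yaw":0,"grip":0.4},{"linear":[53,-285,50],"yaw":0,"grip":0.4},{"linear":[53,-285,75],"yaw":0,"grip":0.4},{"linear":[53,-285,95],"yaw":0,"grip":0.4},{"linear":[53,-285,105],"yaw":0,"grip":0.4},{"linear":[53,-285,109],"yaw":0,"grip":0.4},{"linear":[53,-285,110],"yaw":0,"grip":0.4},{"linear":[53,-285,110],"yaw":0,"grip":0.4}]'
python3 -c "
from h import *
go(574.5,-289.8,25,180)"
```

```text
clock: 5.02
tool_pos: [574.3, -289.7, 23.0]
orientation: [-180.0, 0.0, -180.0]
contact_force: [-4.0, 1.0, 5.3]
width: 58.2
linear [-0.2 -0.1 -2. ] yaw 0.0
```

```bash
python3 -m jog '[{"linear":[0,0,-1],"yaw":0,"grip":0.4},{"linear":[0,0,-1],"yaw":0,"grip":0.8},{"linear":[0,0,-1],"yaw":0,"grip":1},{"linear":[0,0,-1],"yaw":0,"grip":1},{"linear":[0,0,-1],"yaw":0,"grip":1},{"linear":[0,0,-1],"yaw":0,"grip":1},{"linear":[0,0,-20],"yaw":0,"grip":1},{"linear":[0,0,-60],"yaw":0,"grip":1},{"linear":[0,0,-100],"yaw":0,"grip":1},{"linear":[0,0,-140],"yaw":0,"grip":1},{"linear":[0,0,-180],"yaw":0,"grip":1},{"linear":[0,0,-207],"yaw":0,"grip":1},{"linear":[0,0,-207],"yaw":0,"grip":1}]'
python3 -c "
from h import *
go(440,330,230,180)
cv2.imwrite('pics/p1.png',cv2.resize(r.grab_frame('scene')[200:420,60:330,::-1],None,fx=2.5,fy=2.5))"
```

```text
clock: 6.1
tool_pos: [575.5, -290.5, 236.7]
orientation: [-179.8, 0.4, -180.0]
contact_force: [0.3, 0.8, 0.5]
width: 85.5
linear [135.4 620.5   3. ] yaw 0.0
```

View pics/p1.png

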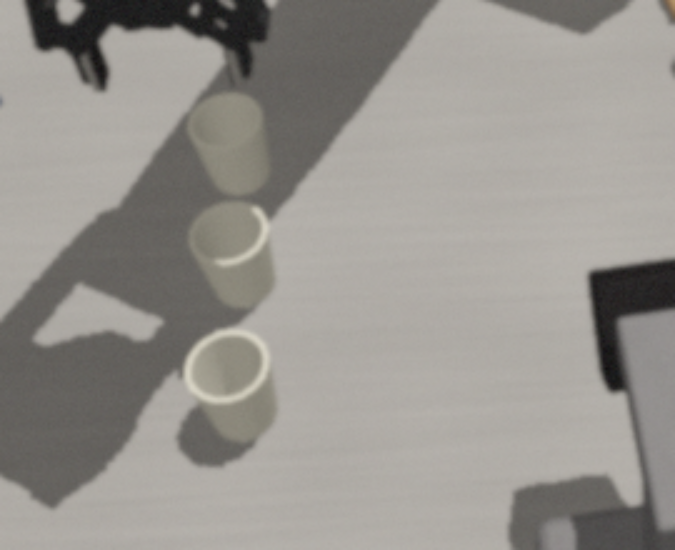

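The cup stands upright in line between the two references; its rim centre is at about (151,293) in the full scene picture. The interface only has shift and yaw, so I need some way to tilt the tool by 45°. In free space I'll test what happens to the orientation when a commanded pose is out of reach.

```bash
python3 -m jog '[{"linear":[0,0,-40],"yaw":0,"grip":1},{"linear":[0,0,-80],"yaw":0,"grip":1},{"linear":[-20,0,-120],"yaw":0,"grip":1},{"linear":[-60,0,-160],"yaw":0,"grip":1},{"linear":[-100,0,-200],"yaw":0,"grip":1},{"linear":[-140,0,-200],"yaw":0,"grip":1},{"linear":[-180,0,-200],"yaw":0,"grip":1},{"linear":[-220,0,-200],"yaw":0,"grip":1},{"linear":[-260,0,-200],"yaw":0,"grip":1},{"linear":[-300,0,-200],"yaw":0,"grip":1},{"linear":[-340,0,-200],"yaw":0,"grip":1},{"linear":[-380,0,-200],"yaw":0,"grip":1},{"linear":[-420,0,-200],"yaw":0,"grip":1},{"linear":[-460,0,-200],"yaw":0,"grip":1},{"linear":[-500,0,-200],"yaw":0,"grip":1},{"linear":[-500,0,-200],"yaw":0,"grip":1},{"linear":[-500,0,-200],"yaw":0,"grip":1}]'
python3 -c "
from h import *
print(r.read_state()['joints'])"
```

```text
clock: 7.57
tool_pos: [916.9, -260.4, 372.6]
orientation: [-179.5, 1.7, -180.0]
contact_force: [0.2, -0.5, 1.3]
width: 85.3
[-1.74006953e+01  5.42329612e+01  4.14663242e+00  4.94711255e-02
  1.19852519e+02 -1.07415725e+02]
```

```bash
python3 -m jog '[{"linear":[-300,0,0],"yaw":0,"grip":1},{"linear":[-300,0,0],"yaw":0,"grip":1},{"linear":[-300,0,0],"yaw":0,"grip":1},{"linear":[-300,0,0],"yaw":0,"grip":1}]'
python3 -m jog '[{"linear":[-300,0,-300],"yaw":0,"grip":1},{"linear":[-300,0,-300],"yaw":0,"grip":1},{"linear":[-300,0,-300],"yaw":0,"grip":1},{"linear":[-300,0,-300],"yaw":0,"grip":1},{"linear":[-300,0,-300],"yaw":0,"grip":1},{"linear":[-300,0,-300],"yaw":0,"grip":1}]'
python3 -c "
from h import *
print(r.read_state()['joints'])"
```

```text
clock: 7.9
tool_pos: [958.6, -234.8, 322.0]
orientation: [-179.2, 3.1, -180.0]
contact_force: [-0.1, -0.6, -1.0]
width: 85.6
clock: 8.4
tool_pos: [939.6, -199.1, 388.4]
orientation: [-178.8, 4.7, -179.9]
contact_force: [0.4, 0.1, -0.1]
width: 85.3
[-1.34712769e+01  5.33262168e+01  4.14957760e+00 -4.13544240e-02
  1.17642508e+02 -1.03505330e+02]
```

Interesting: overreach does let the tool tilt outwards (pitch 0→4.7°), about the axis I need. Next I check whether the tilt persists on retreat.

```bash
python3 -m jog '[{"linear":[40,0,0],"yaw":0,"grip":1},{"linear":[80,0,0],"yaw":0,"grip":1},{"linear":[120,0,0],"yaw":0,"grip":1},{"linear":[120,0,0],"yaw":0,"grip":1}]'
python3 -c "
from h import *
print(r.read_state()['joints'])"
```

```text
clock: 8.73
tool_pos: [866.3, -200.8, 382.7]
orientation: [-178.8, 4.6, -179.9]
contact_force: [1.3, -0.6, 0.3]
width: 85.4
[-1.47147071e+01  3.41671130e+01  3.41621283e+01  6.77395789e-02
  1.06888266e+02 -1.04709926e+02]
```

Tilt persists from call to call, so I can build up 45° later with the plate in hand. The present 4.7° lies in the plate's plane, so it won't spoil the grasp. Next is the plate.

```bash
python3 -c "
from h import *
go(428,331.5,200,176.5)
m=bp('scene',151.2-.3,293-.3,70);print('cup',m)"
```

```text
linear [451.  535.6 135.9] yaw 0.062
cup [ 575.24290346 -288.01325159   70.        ]
```

```bash
python3 -m jog '[{"linear":[451,536,136],"yaw":0.062,"grip":1},{"linear":[451,536,136],"yaw":0.062,"grip":1},{"linear":[451,536,136],"yaw":0.062,"grip":1},{"linear":[451,536,136],"yaw":0.062,"grip":1},{"linear":[451,536,136],"yaw":0.062,"grip":1},{"linear":[451,536,136],"yaw":0.062,"grip":1},{"linear":[451,536,136],"yaw":0.062,"grip":1},{"linear":[451,536,136],"yaw":0.062,"grip":1},{"linear":[451,536,136],"yaw":0.062,"grip":1},{"linear":[451,536,136],"yaw":0.062,"grip":1},{"linear":[451,536,136],"yaw":0.062,"grip":1},{"linear":[451,536,136],"yaw":0.062,"grip":1},{"linear":[451,536,136],"yaw":0.062,"grip":1},{"linear":[451,536,136],"yaw":0.062,"grip":1},{"linear":[451,536,136],"yaw":0.062,"grip":1},{"linear":[451,536,136],"yaw":0.062,"grip":1},{"linear":[451,536,136],"yaw":0.062,"grip":1},{"linear":[451,536,136],"yaw":0.062,"grip":1},{"linear":[451,536,136],"yaw":0.062,"grip":1},{"linear":[451,536,136],"yaw":0.062,"grip":1}]'
python3 -c "
from h import *
go(428,331.5,31,176.5);print(r.read_state()['joints'])"
```

```text
clock: 10.4
tool_pos: [428.5, 332.3, 201.0]
orientation: [-179.2, 4.7, 176.6]
contact_force: [-0.0, -0.4, 0.2]
width: 85.6
linear [ 14.4   1.6 169.4] yaw 0.002
[ 37.06536216 -11.42139371 103.00243656  -3.69985644  85.37125372
 -49.29344045]
```

```bash
python3 -m jog '[{"linear":[4,0,40],"yaw":0,"grip":1},{"linear":[7,0,80],"yaw":0,"grip":0.8},{"linear":[10,1,115],"yaw":0,"grip":0.7},{"linear":[12,1,140],"yaw":0,"grip":0.7},{"linear":[14,1,158],"yaw":0,"grip":0.7},{"linear":[14,1,168],"yaw":0,"grip":0.7},{"linear":[14,1,169],"yaw":0,"grip":0.7},{"linear":[14,1,169],"yaw":0,"grip":0.7}]'
python3 -c "
from h import *
go(428,331.5,31,176.5)
a=r.grab_frame('scene')[150:290,400:500,::-1];b=r.grab_frame('top')[200:340,110:210,::-1]
cv2.imwrite('pics/g.png',np.hstack([cv2.resize(a,None,fx=4,fy=4),cv2.resize(b,None,fx=4,fy=4)]))"
```

```text
clock: 11.07
tool_pos: [429.4, 330.0, 31.5]
orientation: [-179.2, 4.7, 176.4]
contact_force: [0.3, -0.7, 0.8]
width: 59.8
linear [1.5 1.4 0.3] yaw -0.001
```

View pics/g.png

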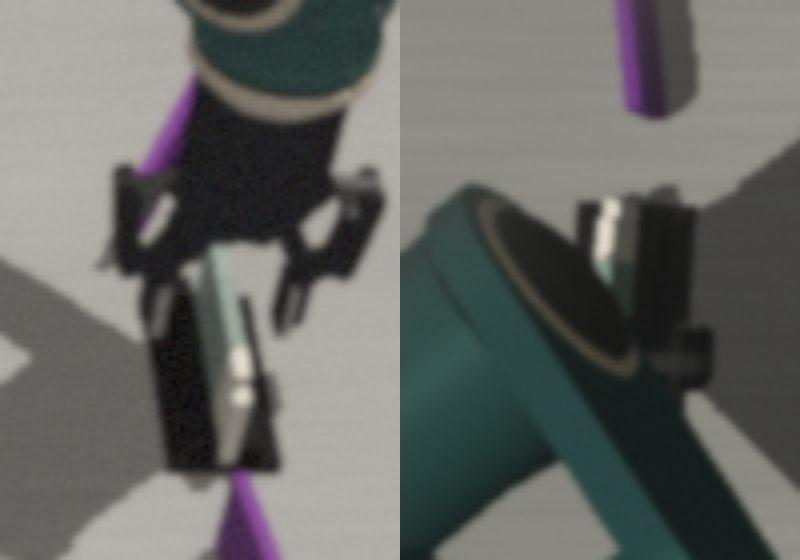

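The fingers straddle the plate's clear part: tips at about (160,310) and (290,310) in the left crop, plate between them and frosted end clear. Close, then lift.

```bash
python3 -m jog '[{"linear":[0,1,0],"yaw":0,"grip":0.3},{"linear":[0,1,0],"yaw":0,"grip":0.15},{"linear":[0,1,0],"yaw":0,"grip":0},{"linear":[0,1,0],"yaw":0,"grip":0},{"linear":[0,1,0],"yaw":0,"grip":0},{"linear":[0,1,0],"yaw":0,"grip":0},{"linear":[0,1,0],"yaw":0,"grip":0},{"linear":[0,1,0],"yaw":0,"grip":0},{"linear":[0,1,0],"yaw":0,"grip":0}]' 60
python3 -c "
from h import *
s=r.read_state();p=s['tool_pos'];go(p[0],p[1],p[2]+200,None)"
```

```text
clock: 11.92
tool_pos: [428.7, 331.5, 31.0]
orientation: [-179.2, 4.7, 176.5]
contact_force: [-2.1, 0.1, 5.6]
width: 7.2
linear [ -16.3   -2.9 -199.3] yaw 0
```

```bash
python3 -m jog '[{"linear":[-1,0,-10],"yaw":0,"grip":0},{"linear":[-2,0,-25],"yaw":0,"grip":0},{"linear":[-4,-1,-45],"yaw":0,"grip":0},{"linear":[-6,-1,-70],"yaw":0,"grip":0},{"linear":[-8,-1,-100],"yaw":0,"grip":0},{"linear":[-11,-2,-140],"yaw":0,"grip":0},{"linear":[-15,-3,-180],"yaw":0,"grip":0},{"linear":[-19,-3,-220],"yaw":0,"grip":0},{"linear":[-22,-4,-260],"yaw":0,"grip":0},{"linear":[-25,-4,-300],"yaw":0,"grip":0},{"linear":[-29,-5,-340],"yaw":0,"grip":0},{"linear":[-31,-6,-380],"yaw":0,"grip":0},{"linear":[-31,-6,-380],"yaw":0,"grip":0}]'
python3 -c "
from h import *
go(860,80,420,95);print(r.read_state()['joints'])"
```

```text
clock: 13.0
tool_pos: [428.5, 330.8, 420.8]
orientation: [-179.5, 5.1, 176.5]
contact_force: [0.2, -0.0, -0.0]
width: 7.1
linear [-444.4 -223.3   42.3] yaw 1.422
[ 36.93980298 -11.34103844  82.71200391  -3.81290253 105.05599417
 -50.60577133]
```

```bash
python3 -m jog '[{"linear":[-444,-223,42],"yaw":1.422,"grip":0},{"linear":[-444,-223,42],"yaw":1.422,"grip":0},{"linear":[-444,-223,42],"yaw":1.422,"grip":0},{"linear":[-444,-223,42],"yaw":1.422,"grip":0},{"linear":[-444,-223,42],"yaw":1.422,"grip":0},{"linear":[-444,-223,42],"yaw":1.422,"grip":0},{"linear":[-444,-223,42],"yaw":1.422,"grip":0},{"linear":[-444,-223,42],"yaw":1.422,"grip":0},{"linear":[-444,-223,42],"yaw":1.422,"grip":0},{"linear":[-444,-223,42],"yaw":1.422,"grip":0},{"linear":[-444,-223,42],"yaw":1.422,"grip":0},{"linear":[-444,-223,42],"yaw":1.422,"grip":0},{"linear":[-444,-223,42],"yaw":1.422,"grip":0},{"linear":[-444,-223,42],"yaw":1.422,"grip":0}]'
python3 -c "
from h import *
s=r.read_state();print(s['joints'],Ro.from_euler('xyz',s['orientation'],degrees=True).as_matrix().round(3).tolist())"
```

```text
clock: 14.17
tool_pos: [861.8, 78.8, 404.9]
orientation: [175.8, 1.5, 94.8]
contact_force: [-0.0, 0.6, -0.6]
width: 7.3
[  4.03146526  31.51939426  35.7836183   -1.55240148 108.48452912
  -1.39302843] [[-0.084, 0.994, 0.075], [0.996, 0.086, -0.02], [-0.027, 0.073, -0.997]]
```

```bash
python3 -m jog '[{"linear":[0,40,0],"yaw":0,"grip":0},{"linear":[0,80,0],"yaw":0,"grip":0},{"linear":[0,120,0],"yaw":0,"grip":0},{"linear":[0,160,0],"yaw":0,"grip":0}]'
python3 -m jog '[{"linear":[0,300,0],"yaw":0,"grip":0}]'
python3 -m jog '[{"linear":[0,300,0],"yaw":0,"grip":0}]'
python3 -m jog '[{"linear":[0,300,0],"yaw":0,"grip":0}]'
python3 -m jog '[{"linear":[0,40,0],"yaw":0,"grip":0}]'
python3 -m jog '[{"linear":[0,40,0],"yaw":0,"grip":0}]'
python3 -m jog '[{"linear":[0,40,0],"yaw":0,"grip":0}]'
python3 -c "
from h import *
print(r.read_state()['joints'])"
```

```text
clock: 14.5
tool_pos: [941.7, 88.5, 413.8]
orientation: [174.6, 1.5, 95.0]
contact_force: [0.6, -0.5, -0.2]
width: 7.7
clock: 14.58
tool_pos: [957.9, 89.7, 397.6]
orientation: [173.8, 1.5, 95.0]
contact_force: [-0.7, -0.1, 3.3]
width: 7.6
clock: 14.67
tool_pos: [972.7, 90.6, 381.4]
orientation: [172.7, 1.5, 95.0]
contact_force: [0.1, -1.3, -3.0]
width: 7.3
clock: 14.75
tool_pos: [985.3, 91.5, 374.4]
orientation: [171.1, 1.5, 95.0]
contact_force: [-0.3, 0.1, -0.8]
width: 7.2
clock: 14.83
tool_pos: [997.0, 92.4, 367.6]
orientation: [169.7, 1.5, 95.0]
contact_force: [-0.3, 0.1, -1.2]
width: 7.3
clock: 14.92
tool_pos: [1008.2, 93.1, 360.8]
orientation: [168.3, 1.5, 95.0]
contact_force: [0.6, -0.2, -1.2]
width: 7.5
clock: 15.0
tool_pos: [1019.0, 93.9, 354.3]
orientation: [166.9, 1.5, 95.0]
contact_force: [-0.5, 0.1, -0.8]
width: 7.3
[  4.21472706  55.69112703   4.30294182  -1.38507721 106.91284643
  -1.52876057]
```

```bash
python3 -m jog '[{"linear":[0,38,-18],"yaw":0,"grip":0}]' >/dev/null
python3 -m jog '[{"linear":[0,38,-18],"yaw":0,"grip":0}]' >/dev/null
python3 -m jog '[{"linear":[0,38,-18],"yaw":0,"grip":0}]' |sed -n 2,3p
python3 -m jog '[{"linear":[0,40,-10],"yaw":0,"grip":0}]' >/dev/null
python3 -m jog '[{"linear":[0,40,-10],"yaw":0,"grip":0}]' >/dev/null
python3 -m jog '[{"linear":[0,40,-10],"yaw":0,"grip":0}]' |sed -n 2,3p
python3 -c "
from h import *
print(r.read_state()['joints'])"
```

```text
tool_pos: [1025.8, 95.0, 388.0]
orientation: [162.5, 1.5, 95.0]
tool_pos: [1042.1, 96.3, 403.2]
orientation: [158.1, 1.6, 94.9]
[  4.20920048  53.61058157   4.19780801  -1.1903512  100.29267372
  -1.45817316]
```

```bash
J="python3 -m jog"
python3 -m jog '[{"linear":[0,40,-4],"yaw":0,"grip":0}]' >/dev/null
python3 -m jog '[{"linear":[0,40,-4],"yaw":0,"grip":0}]' >/dev/null
python3 -m jog '[{"linear":[0,40,-4],"yaw":0,"grip":0}]' >/dev/null
python3 -m jog '[{"linear":[0,40,-4],"yaw":0,"grip":0}]' |sed -n 2,3p
python3 -m jog '[{"linear":[0,40,0],"yaw":0,"grip":0}]' >/dev/null
python3 -m jog '[{"linear":[0,40,0],"yaw":0,"grip":0}]' >/dev/null
python3 -m jog '[{"linear":[0,40,0],"yaw":0,"grip":0}]' >/dev/null
python3 -m jog '[{"linear":[0,40,0],"yaw":0,"grip":0}]' |sed -n 2,3p
python3 -m jog '[{"linear":[0,40,0],"yaw":0,"grip":0}]' >/dev/null
python3 -m jog '[{"linear":[0,40,0],"yaw":0,"grip":0}]' >/dev/null
python3 -m jog '[{"linear":[0,40,0],"yaw":0,"grip":0}]' |sed -n 2,3p
python3 -c "
from h import *
print(r.read_state()['joints'])"
```

```text
tool_pos: [1067.9, 98.9, 415.1]
orientation: [152.5, 1.6, 94.9]
tool_pos: [1092.9, 101.5, 429.5]
orientation: [146.7, 1.6, 94.9]
tool_pos: [1106.3, 103.3, 449.3]
orientation: [142.5, 1.6, 94.9]
[ 4.23152784 53.17614756  4.20590295 -0.81654612 85.0577899  -1.42701285]
```

Tilt is 37.5°; about five more rows will reach 45°.

```bash
python3 -m jog '[{"linear":[0,40,8],"yaw":0,"grip":0}]' >/dev/null
python3 -m jog '[{"linear":[0,40,8],"yaw":0,"grip":0}]' >/dev/null
python3 -m jog '[{"linear":[0,40,8],"yaw":0,"grip":0}]' >/dev/null
python3 -m jog '[{"linear":[0,40,8],"yaw":0,"grip":0}]' >/dev/null
python3 -m jog '[{"linear":[0,40,8],"yaw":0,"grip":0}]' 
python3 - <<'E'
from h import *
s=r.read_state();R=Ro.from_euler('xyz',s['orientation'],degrees=True).as_matrix();print(s['joints'],R.round(3).tolist())
a=np.radians(5.4);wz=np.array([np.cos(a),np.sin(a),1])/2**.5
print('angle',np.degrees(np.arccos(R[:,1]@wz)))
# label rel to TCP in tool frame: grasp at plate x=-15 ,z=+10ish
W=np.array([741,20,185.]);L=W-100*wz
# plate at grasp time: tool yaw 176.5 pitch 4.7, tcp (428.7,331.5,31); label world
R0=Ro.from_euler('xyz',[-179.2,4.7,176.5],degrees=True).as_matrix();b=np.radians(-3.5)
c=np.array([443,331,38]);l0=c+np.array([np.cos(b),np.sin(b),0])*39+np.array([-np.sin(b),np.cos(b),0])*4-[0,0,3]
lt=R0.T@(l0-np.array([428.7,331.5,31]));lt[1]=4
print('label in tool',lt,'now',s['tool_pos']+R@lt)
T=L-R@lt;print('target label',L,'tcp',T)
back=T-120*R[:,1]*0+np.array([-120,-10,150]);go(*back);go(*T)
E
```

```text
clock: 16.83
tool_pos: [1138.1, 106.5, 465.2]
orientation: [135.3, 1.6, 94.9]
contact_force: [-0.1, 0.2, -1.7]
width: 7.0
[ 4.22662755 53.66466307  4.20780195 -0.63357759 77.3793959  -1.4533655 ] [[-0.086, 0.706, 0.703], [0.996, 0.08, 0.041], [-0.027, 0.704, -0.71]]
angle 0.8098846530799729
label in tool [-53.45236569   4.           0.31998188] now [1145.73172756   53.64122567  469.2299377 ]
target label [670.60313837  13.34553735 114.28932188] tcp [662.96896841  66.2477348  110.24769606]
linear [   6.5 -568.5 -274.8] yaw 0
linear [  10.3 -588.4  -83.5] yaw 0
```

Tilt 45°, and the jaw axis is 0.8° from the window axis. Compute the waypoints back over the head and the approach from the robot side.

```bash
python3 -c "
from h import *
go(543,56,330);go(543,56,230)"
```

```text
linear [   4.4 -519.4 -324.3] yaw 0
linear [   7.1 -589.7 -253.3] yaw 0
```

```bash
python3 -m jog '[{"linear":[0,-15,-10],"yaw":0,"grip":0},{"linear":[1,-40,-25],"yaw":0,"grip":0},{"linear":[1,-73,-45],"yaw":0,"grip":0},{"linear":[1,-106,-66],"yaw":0,"grip":0},{"linear":[1,-139,-86],"yaw":0,"grip":0},{"linear":[2,-172,-107],"yaw":0,"grip":0},{"linear":[2,-205,-128],"yaw":0,"grip":0},{"linear":[2,-238,-148],"yaw":0,"grip":0},{"linear":[2,-271,-169],"yaw":0,"grip":0},{"linear":[3,-304,-190],"yaw":0,"grip":0},{"linear":[3,-337,-210],"yaw":0,"grip":0},{"linear":[3,-370,-231],"yaw":0,"grip":0},{"linear":[3,-403,-252],"yaw":0,"grip":0},{"linear":[4,-436,-272],"yaw":0,"grip":0},{"linear":[4,-469,-293],"yaw":0,"grip":0},{"linear":[4,-500,-313],"yaw":0,"grip":0},{"linear":[4,-519,-324],"yaw":0,"grip":0},{"linear":[5,-545,-300],"yaw":0,"grip":0},{"linear":[6,-575,-270],"yaw":0,"grip":0},{"linear":[7,-590,-253],"yaw":0,"grip":0}]'
python3 - <<'E'
from h import *
s=r.read_state();print(s['joints'])
go(663,66,110)
a=r.grab_frame('scene')[160:400,200:520,::-1];b=r.grab_frame('top')[60:300,180:500,::-1]
cv2.imwrite('pics/t.png',np.vstack([cv2.resize(a[:190],None,fx=2,fy=1.5*1.333),cv2.resize(b[:110],None,fx=2,fy=2)]) if 0 else cv2.resize(np.hstack([a,b]),None,fx=1.25,fy=1.25))
E
```

```text
clock: 18.5
tool_pos: [540.6, 55.7, 230.7]
orientation: [135.1, 1.6, 94.9]
contact_force: [-0.1, 0.9, -1.2]
width: 7.2
[  3.10371637 -38.16909831 126.48591568   0.22215884  46.77506535
  -2.53645446]
linear [  3.1   1.9 172.1] yaw 0
```

View pics/t.png

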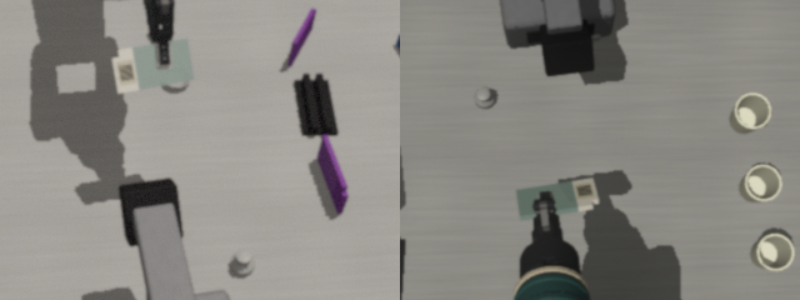

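The labelled face is up and uncovered, at about (300,217.6) in the full scene frame and (326.4,212) in the top one. Check this against my prediction, then approach.

```bash
cat >> h.py <<'E'
from scipy.optimize import least_squares
def tri(a,b): return least_squares(lambda X:np.r_[pj('scene',X)[0]-a,pj('top',X)[0]-b],[600,0,200]).x
E
python3 - <<'E'
from h import *
s=r.read_state();R=Ro.from_euler('xyz',s['orientation'],degrees=True).as_matrix()
m=tri([300,217.6],[326.4,212]);p=s['tool_pos']+R@[-53.5,4,.3];print('seen',m,'pred',p,'tool frame diff',R.T@(m-p))
L=np.array([670.6,13.3,114.3]);print('move for seen',R.T@(L-m),'pred',R.T@(L-p))
E
```

```text
seen [545.14815503   2.76498129 230.75361119] pred [547.81410743   2.79440684 229.16328636] tool frame diff [ 0.15667617 -0.7884488  -2.99851666]
move for seen [  2.86458177   8.77843848 171.24639784] pred [  3.02125795   7.98998967 168.24788118]
```

```bash
python3 -m jog '[{"linear":[0,1,10],"yaw":0,"grip":0},{"linear":[1,2,30],"yaw":0,"grip":0},{"linear":[1,3,55],"yaw":0,"grip":0},{"linear":[2,4,80],"yaw":0,"grip":0},{"linear":[2,5,105],"yaw":0,"grip":0},{"linear":[3,5,130],"yaw":0,"grip":0},{"linear":[3,5,150],"yaw":0,"grip":0},{"linear":[3,5,163],"yaw":0,"grip":0},{"linear":[3,5,170],"yaw":0,"grip":0},{"linear":[3,5,171],"yaw":0,"grip":0},{"linear":[3,5,171],"yaw":0,"grip":0},{"linear":[3,5,171],"yaw":0,"grip":0},{"linear":[3,5,171],"yaw":0,"grip":0},{"linear":[3,5,171],"yaw":0,"grip":0}]'
python3 - <<'E'
from h import *
s=r.read_state();R=Ro.from_euler('xyz',s['orientation'],degrees=True).as_matrix();p=s['tool_pos']+R@[-53.5,4,-1.5]
a=np.radians(5.4);wz=np.array([np.cos(a),np.sin(a),1])/2**.5;wy=np.array([-np.sin(a),np.cos(a),0]);d=p-[741,20,185]
print('label',p,'along',d@wz,'side',d@wy,'up',d@np.cross(wy,wz),'ang',np.arccos(R[:,1]@wz),s['dq'])
a=r.grab_frame('scene')[160:400,200:520,::-1];b=r.grab_frame('top')[60:300,180:500,::-1]
cv2.imwrite('pics/f.png',cv2.resize(np.hstack([a,b]),None,fx=1.25,fy=1.25))
E
```

```text
clock: 19.77
tool_pos: [665.3, 66.2, 113.4]
orientation: [135.3, 1.6, 94.9]
contact_force: [1.2, 0.1, -1.0]
width: 7.5
label [671.65411349  13.202348   118.74196252] along -96.12118259167725 side -0.2414593606915577 up -2.4181673766899414 ang 0.01442343727944502 [-0.02946744  0.20958919  0.16277707 -0.08740046 -0.08457324 -0.0014366 ]
```

View pics/f.png

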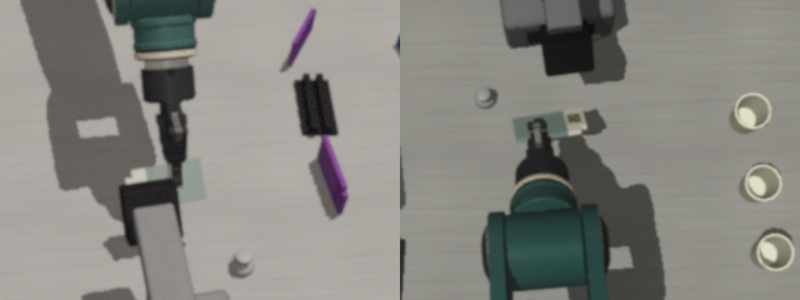

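The label (right crop, about (575,118)) lies in front of the head, uncovered and not touching it. The cups are in line and everything else is where it was. Handing in.

```bash
python3 -c "
from plant import r
print(r.hand_in())"
```

```text
the job is handed in; nothing more can be done
None
```

The job is handed in at about 20 s on the robot's clock. The system reports no verdict, but all my last checks were within the limits.

- **Cup:** It stands released and upright between the two matching cups. I measured its centre at about (575, −288) mm, against a midpoint of (574.5, −290) mm.
- **Plate grasp:** I gripped it by the clear part, about 53 mm from the label's centre, and lifted it straight out of the stand. The notch showed that the label was on the side facing away from both cameras.
- **Tilt:** The moves allow only shifts and a turn about the tool's axis. I got the 45° tilt by pushing against the arm's reach limit, high above the meter, in single-row calls that each tilted the tool by about 1.5°.
- **Final pose:** The label faces up towards the window, uncovered:

| Check | Measured | Limit |
|---|---|---|
| Distance from window | 96 mm | 60–140 mm |
| Off the window's axis | 0.2 mm sideways, 2.4 mm up or down | 30 mm |
| Squareness | 0.014 rad | 0.3 rad |

These final-pose figures come from the arm's measured pose and the grasp geometry. The two-camera label position at the waypoint before agreed to about 3 mm. The contact force was about 1.5 N (sensor noise and the plate's weight), and the joints were nearly at rest.

Only one reading disagreed: my first top-view plate position was off by 100 mm because of a crop offset. I corrected it before using it. In the last pictures the neighbouring objects in view (tamper, stand and purple look-alikes) looked undisturbed.

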